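Change a bench tube rotator to third speed and start it

TASK

Shift the tube rotator into third speed and start it: push its gear lever along the H-shaped gate, from wherever it stands in the left leg, across the middle and fully home into the far right slot (marked with three dots), and only then press the low round white start key all the way down and let go. Push with the outside of the fingertips; never take the knob between the fingers. Do not press the grey mushroom stop key, and leave the vials, weights, dish and dropper bottle standing where they are.

Things in the scene. Friction and masses are not known exactly. Their poses are not given: they have to be found in the camera images.
- rotator: the tube rotator, fixed: a white cabinet 190 mm deep (x), 130 wide (y), its deck 92 mm above the bench, a disc with vials on its left side up to about 135 mm high. Origin on the bench under its centre. x points from its front (the side with the two keys) to its back, y to its left, z up; it is turned about z
- gate_centre (a point): centre of the upper face of the steel gate plate (84 x 78 mm, 110 mm above the bench) on the rotator; axes as the rotator's. The H: two legs 13 mm wide along x, 14 mm left (+y) and right (-y) of the centre, joined at x = 0 by a 14 mm cross channel; the tongues between the legs have round noses. Far right slot: the end of the right leg towards +x, marked with three dots
- lever_knob (a point): centre of the gear lever's black ball knob, 32 mm in diameter. A 9 mm steel stem runs from it down through the gate to a pivot 50 mm below gate_centre, 104 mm from the knob centre. No springs or clicks: plain friction (2 to 3 N at the knob) keeps the lever where it is left; 2 mm of play in the slots makes 5 mm at the knob
- home_far_right (a point): where the knob's centre is when the lever is fully home in the far right slot: (+33, -28, +44) mm from gate_centre along its axes. For comparison, at the left end of the middle channel the knob's centre is at (0, +29, +50) mm, at its right end at (0, -29, +50) mm
- lever_fore (a joint): tilt of the lever along x of gate_centre, rad: 0 in the middle channel, about +0.325 stopped at the far end of a slot, -0.325 at the near end. It crosses the middle channel only between about -0.05 and +0.05. Fully home in the far right slot: above 0.29
- lever_cross (a joint): sideways tilt of the lever, rad: about -0.28 in the left leg, 0 in the middle, +0.28 in the right leg (positive = towards -y of gate_centre). In the right leg: above 0.22
- start_key_top (a point): centre of the top of the start key: a white round flat key, 22 mm in diameter, on a black collar, on the front left of the deck (at about (-96, +40, +1) mm from gate_centre along its axes). It is pressed straight down
- start_key (a joint): travel of the start key, m: 0 up, 0.005 fully down; spring return, about 5 N to press it fully
- stop_key (a joint): travel of the grey mushroom-shaped stop key, 35 mm in diameter, on the front right of the deck (at about (-96, -40) mm from gate_centre, top 117 mm above the bench): 0 up, 0.004 down; to be left alone
- vial_a: small capped glass vial, 21 x 21 x 52 mm, standing loose on the bench just right of the rotator, near its front; origin at the centre of its underside
- vial_b: a second such vial, standing loose on the bench just right of the rotator; origin at the centre of its underside
- weight_0: brass calibration weight, 22 mm across, 34 mm high, loose on the bench in front of the balance; origin under its centre
- weight_1: brass weight, 18 mm across, 27 mm high, beside it; origin under its centre
- weight_2: brass weight, 14 mm across, 21 mm high, beside them; origin under its centre
- petri_2: small lidded petri dish, 63 mm across, 15 mm high, loose at the right of the bench; origin under its centre
- dropper_b: amber dropper bottle, 34 mm across, 107 mm high, loose on the bench to the right of the balance; origin under its centre

How it is judged:
On the way, in this order (a step that is already met when the one before it is completed fails the run):
1. the lever is fully home in the far right slot (value of joint lever_fore above 0.29 rad and value of joint lever_cross above 0.22 rad), for 0.2 s.
2. the start key is pressed all the way down with the lever in that slot (all of step 1 and value of joint start_key above 0.004 m), for 0.1 s.
At the end, for the whole second after the job is handed in: the lever rests in the far right slot (fore tilt above 0.29, sideways tilt above 0.22 rad), both keys are up, and the loose things stand upright (all of step 1 and value of joint each of start_key, stop_key below 0.001 m and angle between each of vial_a, vial_b, weight_0, weight_1, weight_2, petri_2, dropper_b's own z axis and vertical below 0.1 rad); the robot touches nothing.
It fails at once if the start key is pressed (over 2 mm) while the lever is not in the far right slot (value of joint start_key above 0.002 m and not (value of joint lever_fore above 0.29 rad and value of joint lever_cross above 0.22 rad)).
It fails at once if the stop key is pressed (over 1.5 mm) (value of joint stop_key above 0.0015 m).
It fails at once if the knob is taken between the fingers (the grasp point comes within 15 mm of the lever's axis, level with the knob) (x of the grasp point in the frame of lever_knob between -0.015 and 0.015 m and y of the grasp point in the frame of lever_knob between -0.015 and 0.015 m and z of the grasp point in the frame of lever_knob between -0.05 and 0.028 m).
It fails at once if a loose thing is shifted or lifted by over 20 mm (distance of any of vial_a, vial_b, weight_0, weight_1, weight_2, petri_2, dropper_b from where it was at the start of the episode above 0.02 m).
It also fails if it takes over 51 s, if anything falls off the work surface, if the arm or the gripper's body presses on something with over 40 N, if the wrist force passes 120 N, or if a joint passes its speed limit or range.

ROBOT

A 6-joint arm with a two-finger parallel gripper is mounted at the origin on a cart in front of the work surface, level with it; the furniture and walls round the work are solid. World frame = base frame: x ahead of the robot, y to its left, z up, the work surface at z = 0. Lengths are in m, angles in rad, forces in N, time in s.
With the tool pointing down it reaches from about 0.325 to 0.75 m from the base axis. Payload 7.6 kg.
Tool frame: the origin (TCP) lies midway between the tips of the shut fingers; the grasp point (between the pads) lies ctrl.grasp_offset behind it (ctrl.grasp_offset is the distance from the TCP to the grasp point, in m); z points along the fingers, y is the direction in which the jaws open and shut (so a half turn about z gives the same grasp; the last joint's range is limited). The gripper opens to 85 mm and grips with 20 to 120 N. Pads are 22 mm wide; open, the fingers measure 114 mm over their backs; the gripper's body (76 mm by 85 mm) begins 54 mm behind the grasp point. The pads swing forward as they close: fully open they stand 13 mm farther back than shut.
Start: joints at [-0.07, 0.052, 1.401, -0, 1.689, -0.07], TCP at [0.525, 0, 0.231] pointing down, gripper open.
Joint ranges: [-2.9, 2.9], [-0.91, 2.17], [0.12, 2.37], [-1.06, 4.2], [0.26, 2.73], [-2.93, 2.93]. Speed limits (rad/s): [2.57, 2.57, 3.01, 3.14, 3.14, 3.14].

INTERFACE

Orientations are given as [roll, pitch, yaw] about the fixed x, y, z axes, in that order (R = Rz(yaw) Ry(pitch) Rx(roll)).
In Python, from station import ctrl gives the robot as it stands.
- The arm moves only by the tool move_arm, never from a script. Its argument "steps" is a list of rows, each an object of numbers: "grip": the opening, from -1 (shut) to 1 (fully open), so that 0 is half open; "x", "y", "z": the shift along the tool's x, y, z in mm; "ax", "ay", "az": the turn, a rotation vector about the tool's x, y, z in rad. A call has 1 to 12 rows; each row shifts and turns the commanded pose from where the row before left it, along the tool's axes as they then stand; what a row does not reach is not made up. A row lasts 1/8 s, in which the tool goes at most 62.5 mm and 10.7 degrees, less where a joint would pass 70% of its speed; a pose out of reach is approached as far as the arm can. A call is refused whole if a number of a shift passes 62.5 or a number of a turn 0.188, either way. A call with a gripper value outside its range is refused whole. The fingers move at their own pace and stop on an object; "force" is the grip in N (left out, the last holds). Time passes only in rows, so rows that do not move let the fingers close. It gives the time, the measured TCP pose, the force and the opening at its end, in the units of the state.
- ctrl.observe(): the state, without advancing time (a new reading comes with each control period).
- ctrl.camera(name): name is "scene" or "side" or "wrist"; returns a dict with "frame" (420x560x3 uint8, blue, green, red), "vertical_fov" (degrees; the focal length in pixels is half the picture's height over the tangent of half this angle, whatever the lens; pixels are square), "cx", "cy" (the principal point, pixels), "R" (3x3) and "t" (3): a world point X has camera coordinates R X + t. Camera axes: x right, y down, z forward; pixel columns grow to the right and rows downward; lengths in m; the calibration is good to about 2 mm. A picture is of the moment at which its call begins. There is no depth.
- ctrl.finish_job(): hands the job in, once; it reports no verdict.
The state is a dict: "time_s": time; "q": joint angles; "joint_velocities": joint speeds; "effort": joint torques, N m; "eef_pos": TCP position; "tool_rot": TCP orientation; "wrist_force": force on the tool from outside, world axes, zero at the start; "wrist_torque": the same for the moment, N m; "finger_gap": finger opening in m.
Only numpy, scipy, OpenCV 4.12 (cv2) and the standard library are available. Lean on these libraries where they do the work, as an engineer would, in place of code of your own. Each camera call takes 0.05 s, during which the arm holds its last target.

## Working session

There is one attempt and no reset: what is moved stays moved. The work goes in short steps, Python scripts to look and compute and a tool call to move; the robot and the scene stay as the last step left them, time stands still between calls to the robot, and variables do not carry over. Pictures are saved under pics/ and viewed, and the job is handed in when it is done.

Besides the shell and the picture viewer there is one more tool, called after "Call:" as a command line: name --argument value ..., lists and objects as JSON in quotes. move_arm: Moves the arm, as the interface text tells. Its arguments: {"type":"object","properties":{"steps":{"type":"array","items":{"type":"object","properties":{"grip":{"type":"number"},"x":{"type":"number"},"y":{"type":"number"},"z":{"type":"number"},"ax":{"type":"number"},"ay":{"type":"number"},"az":{"type":"number"}}}},"force":{"type":"number"}},"required":["steps"]}

```bash
ls; mkdir -p pics; python3 - <<'E'
from station import ctrl
import cv2
s=ctrl.observe(); print(s, ctrl.grasp_offset)
for n in ("scene","side","wrist"):
    c=ctrl.camera(n); cv2.imwrite(f"pics/{n}0.png",c["frame"]); print(n,c["vertical_fov"],c["cx"],c["cy"],c["R"],c["t"])
E
```

```text
pics
{'time_s': 0.0, 'q': array([-7.02841691e-02,  5.28262308e-02,  1.40172388e+00,  9.93393099e-06,
        1.68856401e+00, -7.02779366e-02]), 'joint_velocities': array([ 0.00059244, -0.00059984,  0.0005127 ,  0.00132431, -0.00052742,
       -0.00148753]), 'effort': array([ 8.02730119e-04, -3.81666934e+01, -3.60182977e+01,  8.43031398e-05,
        6.19437444e-03, -2.66336252e-05]), 'eef_pos': array([5.24710040e-01, 5.44456815e-05, 2.30478351e-01]), 'tool_rot': array([-3.14007564e+00, -1.16679989e-04,  1.57079117e+00]), 'wrist_force': array([-0.14405231, -0.43692444, -0.58354407]), 'wrist_torque': array([ 0.00152401, -0.03572333,  0.00303766]), 'finger_gap': 0.08512064399702413} 0.0187
scene 48.13537489895852 285.0097295614584 211.48230198682967 [[ 0.65910567 -0.75200547 -0.0082156 ]
 [-0.39370196 -0.33571666 -0.85574125]
 [ 0.64076398  0.56725841 -0.51733878]] [-0.27802734  0.36157445  0.67377972]
side 53.98265488068203 275.1914305600971 215.10972795088554 [[ 9.99748403e-01 -7.14212016e-05 -2.24304673e-02]
 [-1.70017980e-02 -6.54694275e-01 -7.55702550e-01]
 [-1.46311254e-02  7.55893776e-01 -6.54530770e-01]] [-0.52525834  0.18916201  0.86811328]
wrist 59.21158373411078 281.8996654610199 206.24534424482908 [[ 9.99997706e-01 -9.57493061e-04 -1.91578323e-03]
 [-3.81238944e-04 -9.59795602e-01  2.80699586e-01]
 [-2.10752823e-03 -2.80698212e-01 -9.59793766e-01]] [-0.52345709 -0.03614436  0.37933294]
```

View pics/scene0.png

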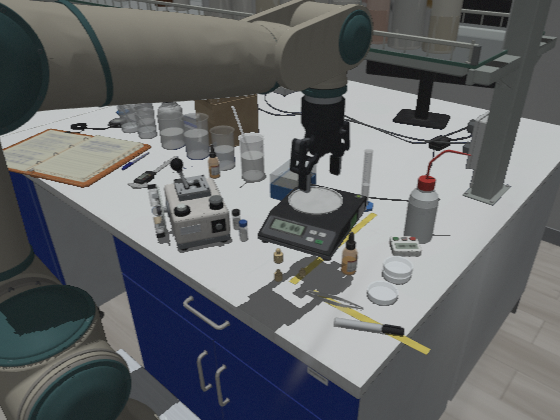

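View pics/side0.png

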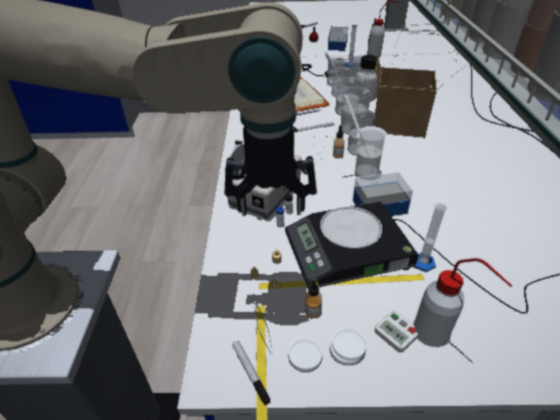

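View pics/wrist0.png

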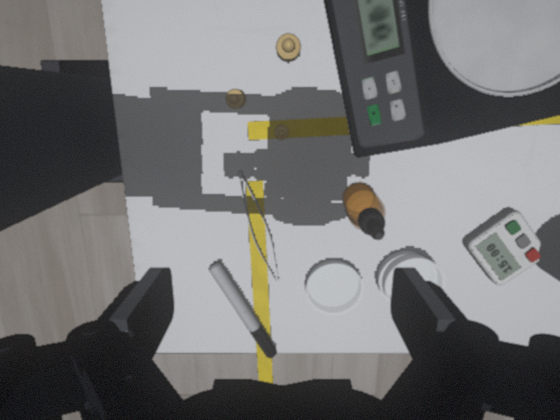

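```bash
cat > h.py <<'E'
import numpy as np, cv2
from station import ctrl
def f(c): return 210/np.tan(np.radians(c["vertical_fov"])/2)
def ray(c,u,v):
    R=np.array(c["R"]);t=np.array(c["t"])
    d=R.T@np.array([(u-c["cx"])/f(c),(v-c["cy"])/f(c),1.]); return -R.T@t,d/np.linalg.norm(d)
def plane(c,u,v,z):
    o,d=ray(c,u,v); return o+d*(z-o[2])/d[2]
def proj(c,X):
    p=np.array(c["R"])@X+np.array(c["t"]); return p[:2]/p[2]*f(c)+[c["cx"],c["cy"]]
def tri(rs):
    A=0;b=0
    for o,d in rs:
        P=np.eye(3)-np.outer(d,d);A=A+P;b=b+P@o
    X=np.linalg.solve(A,b); return X,[np.linalg.norm((np.eye(3)-np.outer(d,d))@(X-o)) for o,d in rs]
def crop(c,x0,y0,x1,y1,k,name):
    cv2.imwrite("pics/"+name+".png",cv2.resize(c["frame"][y0:y1,x0:x1],None,fx=k,fy=k,interpolation=cv2.INTER_CUBIC))
E
python3 - <<'E'
from h import *
c=ctrl.camera("scene"); crop(c,130,140,270,260,5,"s1")
for u,v in((178,163),(192,185)): print(plane(c,u,v,.16 if v<170 else .11))
print(plane(c,277,255,.034))
E
```

```text
[0.51038111 0.42702928 0.16      ]
[0.51548831 0.38794241 0.11      ]
[0.51212241 0.10238554 0.034     ]
```

View pics/s1.png

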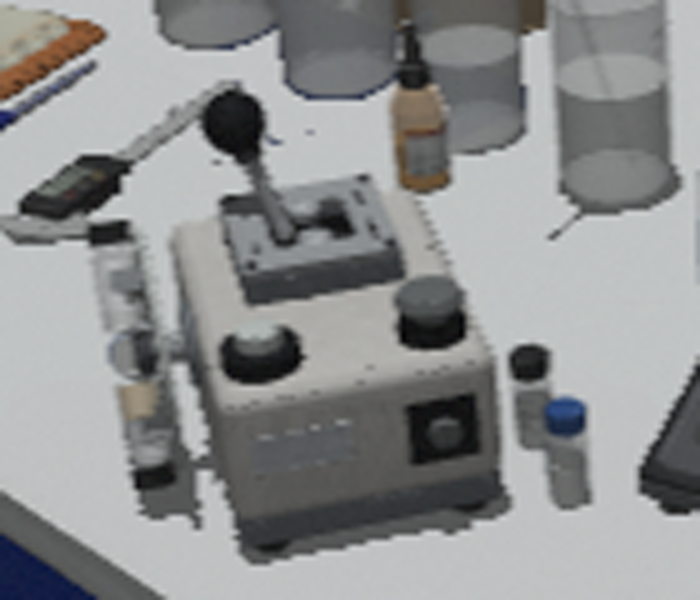

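Call:
move_arm --steps '[{"x":40,"z":-20,"grip":-1},{"x":50,"z":-20,"y":-2,"grip":-1},{"x":50,"z":-20,"y":-3,"grip":-1},{"x":50,"z":-20,"y":-5,"grip":-1},{"x":50,"z":-10,"grip":-1},{"x":50,"grip":-1},{"x":40,"grip":-1},{"x":20,"grip":-1},{"grip":-1},{"grip":-1}]'

```text
schema error: expected keys grip, x, y, z, ax, ay, az
```

```bash
python3 - <<'E'
from h import *
c=ctrl.camera("wrist"); cv2.imwrite("pics/w1.png",c["frame"])
c=ctrl.camera("side"); crop(c,180,80,340,220,4,"sd1")
E
```

```text
(no output)
```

View pics/w1.png

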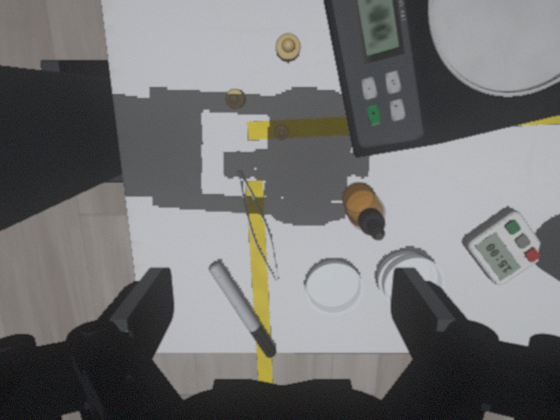

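View pics/sd1.png

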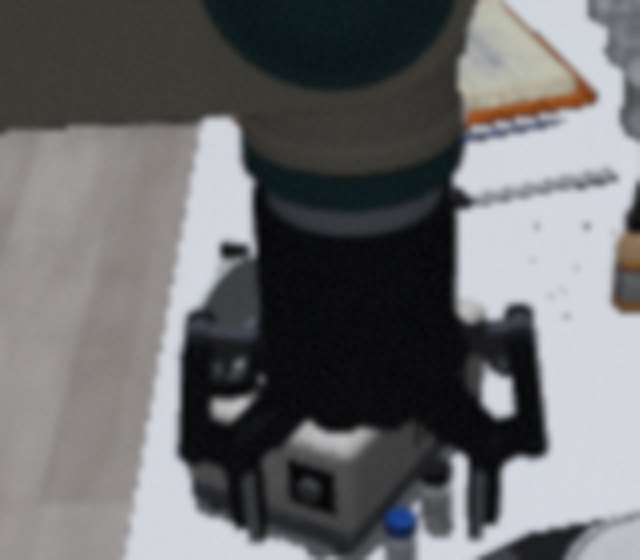

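All row keys are required; the move was refused. Repeating with full rows.

Call:
move_arm --steps '[{"x":40,"y":0,"z":-20,"ax":0,"ay":0,"az":0,"grip":-1},{"x":50,"y":-2,"z":-20,"ax":0,"ay":0,"az":0,"grip":-1},{"x":50,"y":-3,"z":-20,"ax":0,"ay":0,"az":0,"grip":-1},{"x":50,"y":-5,"z":-20,"ax":0,"ay":0,"az":0,"grip":-1},{"x":50,"y":0,"z":-10,"ax":0,"ay":0,"az":0,"grip":-1},{"x":50,"y":0,"z":0,"ax":0,"ay":0,"az":0,"grip":-1},{"x":40,"y":0,"z":0,"ax":0,"ay":0,"az":0,"grip":-1},{"x":20,"y":0,"z":0,"ax":0,"ay":0,"az":0,"grip":-1},{"x":0,"y":0,"z":0,"ax":0,"ay":0,"az":0,"grip":-1},{"x":0,"y":0,"z":0,"ax":0,"ay":0,"az":0,"grip":-1}]'

```text
time_s: 1.55
eef_pos: [0.5152, 0.3492, 0.3213]
tool_rot: [3.141, 0.0, 1.57]
wrist_force: [-0.8, 0.2, 0.9]
finger_gap: 0.0001
```

```bash
python3 - <<'E'
from h import *
c=ctrl.camera("wrist"); cv2.imwrite("pics/w2.png",c["frame"])
c=ctrl.camera("side"); crop(c,180,80,340,220,4,"sd2")
print(ctrl.observe()["time_s"],ctrl.observe()["wrist_force"])
E
```

```text
1.65 [-0.06706293  0.46416512  0.3259296 ]
```

View pics/w2.png

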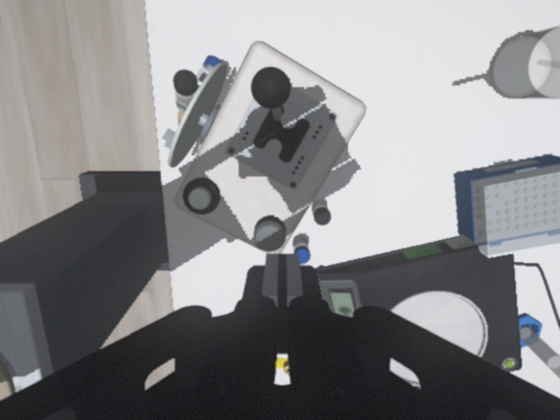

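View pics/sd2.png

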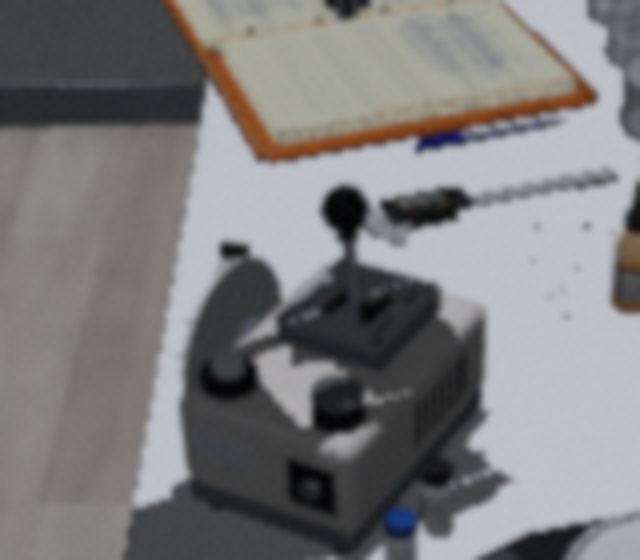

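The wrist picture shows the rotator from above: knob at about (271,87), gate H around (281,140), start key (201,196), stop key (270,233), vials at (321,215) and (302,250).

```bash
python3 - <<'E'
from h import *
c=ctrl.camera("wrist"); crop(c,180,60,360,260,4,"w2b")
E
```

```text
(no output)
```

View pics/w2b.png

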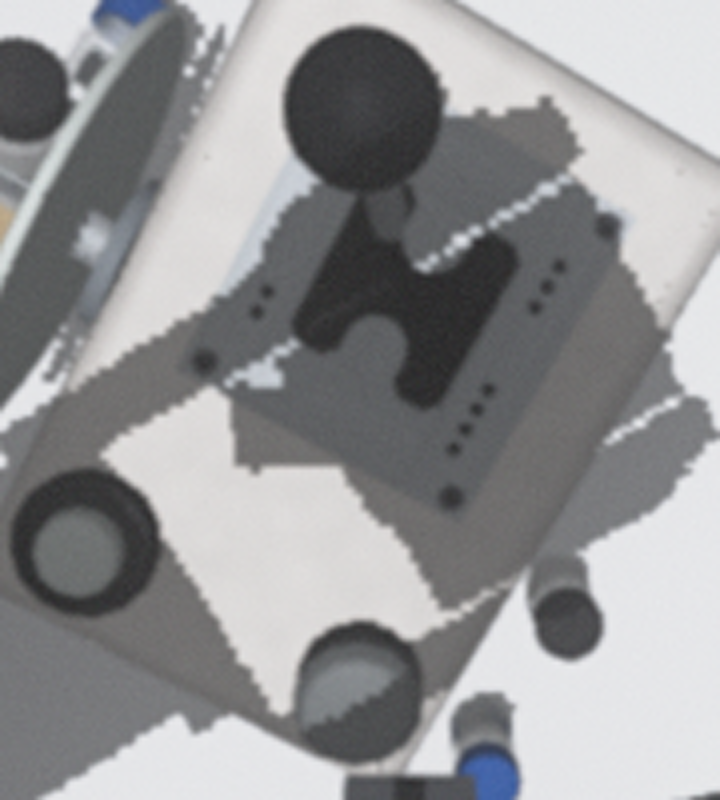

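```bash
cat > m.py <<'E'
from h import *
P=lambda c,u,v,z: plane(c,180+(u-1.5)/4.,60+(v-1.5)/4.,z)
def frame(c):
    FL,FR,BR=[P(c,*p,.110) for p in((204,362),(451,497),(608,226))]
    return FL,FR,BR
E
python3 - <<'E'
from m import *
c=ctrl.camera("wrist")
FL,FR,BR=frame(c)
print(np.linalg.norm(FR-FL),np.linalg.norm(BR-FR))
C=(FL+BR)/2; a=np.arctan2(*(BR-FR)[1::-1]); b=np.arctan2(*(FL-FR)[1::-1])
th=(a+b-np.pi/2)/2; print("C",C,np.degrees([a,b,th]))
ex=np.array([np.cos(th),np.sin(th),0]);ey=np.array([-np.sin(th),np.cos(th),0])
k=P(c,363,108,.157)
print("knob",k,(k-C)@ex,(k-C)@ey)
s=P(c,80,552,.111); print("start",s,(s-C)@ex,(s-C)@ey)
s=P(c,362,690,.117); print("stop",s,(s-C)@ex,(s-C)@ey)
for u,v in((567,625),(489,775)):
    s=P(c,u,v,.052); print("vial",s,(s-C)@ex,(s-C)@ey)
# knob tri by mask in scene/side
rs=[ray(c,180+361.5/4,60+106.5/4)]
for n,box in(("scene",(165,150,190,175)),("side",(258,122,275,140))):
    d=ctrl.camera(n); x0,y0,x1,y1=box; g=d["frame"][y0:y1,x0:x1].max(2); m=(g<55).astype(np.uint8)
    nn,l,st,ce=cv2.connectedComponentsWithStats(m); i=1+np.argmax(st[1:,4]); print(n,st[i],ce[i]+[x0,y0])
    u,v=ce[i]+[x0,y0]; rs.append(ray(d,u,v))
    print("gate reproj",proj(d,C))
X,r=tri(rs); print(X,r,(X-C)@ex,(X-C)@ey,X[2]-.11)
X,r=tri(rs[:2]); print(X,r,(X-C)@ex,(X-C)@ey,X[2]-.11)
E
```

```text
0.06791476069302702 0.07406654886312304
C [0.51320968 0.38839377 0.11      ] [ 60.71147111 150.7495137   60.73049241]
knob [0.50551453 0.42906754 0.157     ] 0.03171863550370792 0.026598857621803005
start [0.4329995  0.32600995 0.111     ] -0.09363547488961145 0.03946912337493677
stop [0.50255689 0.29176259 0.117     ] -0.08950257941985174 -0.03795200629006226
vial [0.56056677 0.28782798 0.052     ] -0.06457276485190613 -0.09047944688211108
vial [0.53833686 0.24033622 0.052     ] -0.11686983874160956 -0.094307228473619
scene [  5   8  13  15 130] [176.41538462 164.60769231]
gate reproj [191.16151415 185.27328667]
side [ 3  5 10 13 90] [265.84444444 132.51111111]
gate reproj [269.60123066 155.30593944]
[0.50530873 0.42851193 0.15597392] [np.float64(0.0006106194461008057), np.float64(0.001112973203363736), np.float64(0.0013387966109930248)] 0.031133338437734515 0.026506727406925928 0.04597392301732432
[0.50585445 0.42882873 0.15668589] [np.float64(0.00042784038754573045), np.float64(0.0004278403875457493)] 0.03167650788685793 0.02618557905246382 0.046685886174522614
```

Measurements agree with the given layout (hole pattern, knob at (+32,+27,+46) = far end of the left leg, keys within 3 mm; yaw 60.7°). I turn the tool to the rotator's axes and go over the far side of the knob.

Call:
move_arm --steps '[{"x":0,"y":0,"z":0,"ax":0,"ay":0,"az":0.17,"grip":-1},{"x":0,"y":0,"z":0,"ax":0,"ay":0,"az":0.17,"grip":-1},{"x":0,"y":0,"z":0,"ax":0,"ay":0,"az":0.17,"grip":-1},{"x":35,"y":-16,"z":0,"ax":0,"ay":0,"az":0,"grip":-1},{"x":35,"y":-16,"z":0,"ax":0,"ay":0,"az":0,"grip":-1},{"x":35,"y":-16,"z":0,"ax":0,"ay":0,"az":0,"grip":-1},{"x":0,"y":0,"z":30,"ax":0,"ay":0,"az":0,"grip":-1},{"x":0,"y":0,"z":30,"ax":0,"ay":0,"az":0,"grip":-1},{"x":0,"y":0,"z":30,"ax":0,"ay":0,"az":0,"grip":-1},{"x":0,"y":0,"z":20,"ax":0,"ay":0,"az":0,"grip":-1},{"x":0,"y":0,"z":0,"ax":0,"ay":0,"az":0,"grip":-1},{"x":0,"y":0,"z":0,"ax":0,"ay":0,"az":0,"grip":-1}]'

```text
time_s: 3.35
eef_pos: [0.5247, 0.4652, 0.2129]
tool_rot: [3.141, -0.002, 1.061]
wrist_force: [0.9, 0.7, 0.5]
finger_gap: 0.0002
```

```bash
cat > st.py <<'E'
from h import *
C=np.array([.5132,.3884,.110]);th=np.radians(60.73)
ex=np.array([np.cos(th),np.sin(th),0]);ey=np.array([-np.sin(th),np.cos(th),0])
def state():
    s=ctrl.observe();p=np.array(s["eef_pos"]);r=p-C
    print("t",round(s["time_s"],2),"TCP rot frame mm",np.round([r@ex*1e3,r@ey*1e3,p[2]*1e3],1),"rot",np.round(s["tool_rot"],3))
    F=s["wrist_force"];print("F rot",np.round([F@ex,F@ey,F[2]],1))
def pix(name,x,y,z):  # rotator-frame mm -> pixel
    c=ctrl.camera(name); return proj(c,C+ex*x/1e3+ey*y/1e3+np.array([0,0,z/1e3]))
def views(tag):
    a=ctrl.camera("scene");b=ctrl.camera("side")
    A=cv2.resize(a["frame"][125:245,120:260],None,fx=2.85,fy=2.85,interpolation=cv2.INTER_CUBIC)
    B=cv2.resize(b["frame"][90:210,200:340],None,fx=2.85,fy=2.85,interpolation=cv2.INTER_CUBIC)
    cv2.imwrite("pics/"+tag+".png",np.hstack([A,B]))
E
python3 - <<'E'
from st import *
state(); views("v3"); cv2.imwrite("pics/w3.png",ctrl.camera("wrist")["frame"])
E
```

```text
t 3.35 TCP rot frame mm [ 72.6  27.5 212.9] rot [ 3.141e+00 -2.000e-03  1.061e+00]
F rot [ 1.1 -0.5  0.5]
```

View pics/v3.png

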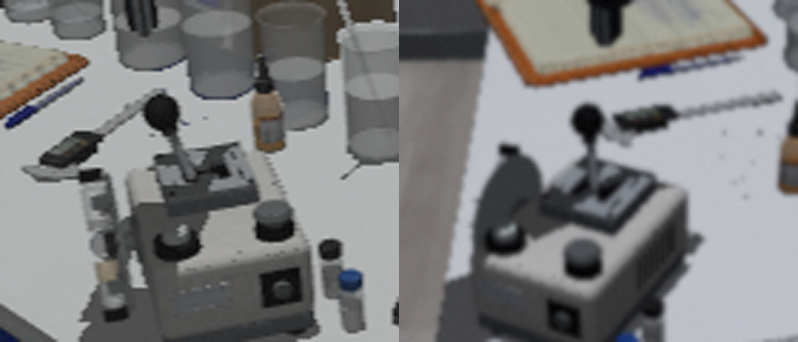

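View pics/w3.png

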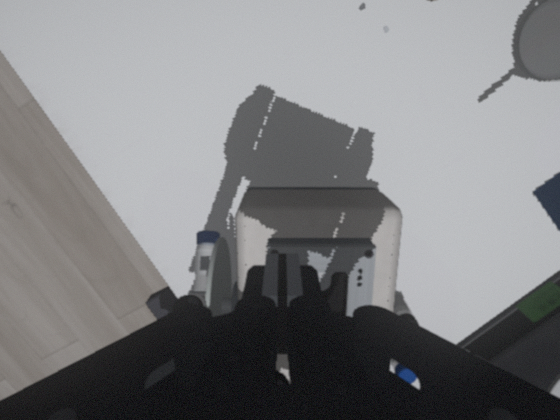

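Scene and side pictures show the lever untouched, fingertips above and behind the knob, free of all else; wrist view shows the tool square to the rotator. Descend and begin pulling.

Call:
move_arm --steps '[{"x":0,"y":0,"z":30,"ax":0,"ay":0,"az":0,"grip":-1},{"x":0,"y":0,"z":26,"ax":0,"ay":0,"az":0,"grip":-1},{"x":0,"y":0,"z":10,"ax":0,"ay":0,"az":0,"grip":-1},{"x":0,"y":0,"z":0,"ax":0,"ay":0,"az":0,"grip":-1},{"x":-8,"y":0,"z":0,"ax":0,"ay":0,"az":0,"grip":-1},{"x":-6,"y":0,"z":0,"ax":0,"ay":0,"az":0,"grip":-1},{"x":-6,"y":0,"z":0,"ax":0,"ay":0,"az":0,"grip":-1},{"x":-6,"y":0,"z":0,"ax":0,"ay":0,"az":0,"grip":-1},{"x":-5,"y":0,"z":0,"ax":0,"ay":0,"az":0,"grip":-1},{"x":0,"y":0,"z":0,"ax":0,"ay":0,"az":0,"grip":-1}]'

```text
time_s: 4.75
eef_pos: [0.5091, 0.4376, 0.1453]
tool_rot: [3.142, 0.0, 1.061]
wrist_force: [1.1, 1.3, 1.0]
finger_gap: 0.0002
```

```bash
python3 - <<'E'
from st import *
state(); views("v4")
E
```

```text
t 4.75 TCP rot frame mm [ 40.9  27.7 145.3] rot [3.142 0.    1.061]
F rot [ 1.7 -0.3  1. ]
```

View pics/v4.png

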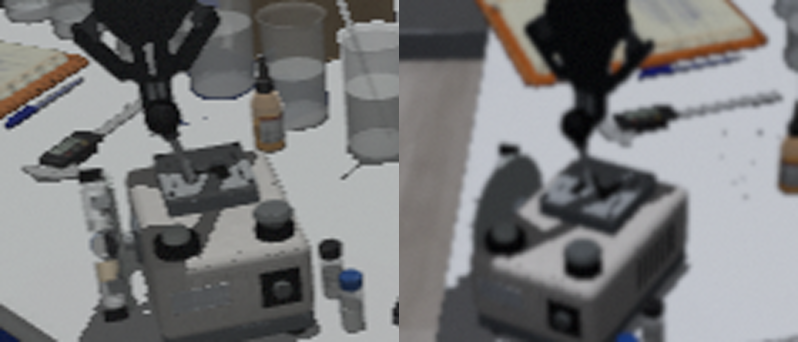

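```bash
python3 - <<'E'
from st import *
for x in(0,7,14,21,32):
    z=48-(x/33)**2*5
    print(x,(pix("scene",x,28,z)-[120,125])*2.85,(pix("side",x,28,z)-[200,90])*2.85)
E
```

```text
0 [163.40217506 126.99401875] [169.81725551 133.17565192]
7 [162.21147488 123.82944533] [173.78993242 129.88038741]
14 [161.09997342 121.17293433] [177.74876821 127.05034614]
21 [160.06710541 119.01814601] [181.69070686 124.68135887]
32 [158.60131244 116.62919927] [187.84393008 121.8783117 ]
```

Knob now at about x=+13..14 (scene (162,117), side (178,123) in the crops), so the contact distance is 27 mm. Continue 14 mm, then back off and look.

Call:
move_arm --steps '[{"x":-5,"y":0,"z":0,"ax":0,"ay":0,"az":0,"grip":-1},{"x":-5,"y":0,"z":0,"ax":0,"ay":0,"az":0,"grip":-1},{"x":-4,"y":0,"z":0,"ax":0,"ay":0,"az":0,"grip":-1},{"x":0,"y":0,"z":0,"ax":0,"ay":0,"az":0,"grip":-1},{"x":0,"y":0,"z":0,"ax":0,"ay":0,"az":0,"grip":-1},{"x":15,"y":0,"z":0,"ax":0,"ay":0,"az":0,"grip":-1},{"x":10,"y":0,"z":-20,"ax":0,"ay":0,"az":0,"grip":-1},{"x":0,"y":0,"z":-40,"ax":0,"ay":0,"az":0,"grip":-1},{"x":0,"y":0,"z":-20,"ax":0,"ay":0,"az":0,"grip":-1},{"x":0,"y":0,"z":0,"ax":0,"ay":0,"az":0,"grip":-1}]'

```text
time_s: 6.6
eef_pos: [0.5151, 0.4478, 0.2268]
tool_rot: [3.14, -0.002, 1.061]
wrist_force: [0.6, 0.3, -1.0]
finger_gap: -0.0001
```

```bash
python3 - <<'E'
from st import *
state(); views("v5"); cv2.imwrite("pics/w5.png",ctrl.camera("wrist")["frame"])
E
```

```text
t 6.6 TCP rot frame mm [ 52.7  27.4 226.8] rot [ 3.140e+00 -2.000e-03  1.061e+00]
F rot [ 0.6 -0.4 -1. ]
```

View pics/v5.png

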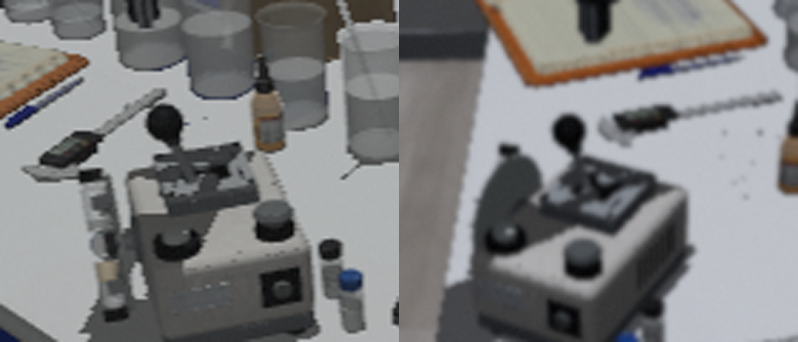

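```bash
cat > kn.py <<'E'
from st import *
def knob(guess):
    rs=[]
    for n in("scene","side"):
        d=ctrl.camera(n); u,v=proj(d,C+ex*guess[0]/1e3+ey*guess[1]/1e3+np.array([0,0,.048])); x0,y0=int(u)-13,int(v)-13
        m=(d["frame"][y0:y0+26,x0:x0+26].max(2)<55).astype(np.uint8)
        nn,l,st,ce=cv2.connectedComponentsWithStats(m); i=l[13,13] or 1+np.argmax(st[1:,4])
        # disc centre via distance transform restricted
        dt=cv2.distanceTransform((l==i).astype(np.uint8),cv2.DIST_L2,5); ys,xs=np.where(dt>dt.max()-1); 
        u,v=xs.mean()+x0,ys.mean()+y0; print(n,st[i][2:],round(dt.max(),1),round(u,1),round(v,1)); rs.append(ray(d,u,v))
    X,r=tri(rs);X=X-C; print("knob mm",np.round([X@ex*1e3,X@ey*1e3,X[2]*1e3],1),"res",np.round(np.array(r)*1e3,1))
E
python3 -c "
from kn import *
knob((0,28))"
```

```text
scene [ 12  14 132] 5.8 177.4 167.5
side [10 14 93] 5.0 259.1 135.7
knob mm [-3.1 27.3 53.8] res [0.8 0.8]
```

Knob stands at x ≈ -3..0 (within the ±5 mm channel window), y=+27. Next: left side of the knob, then push across.

Call:
move_arm --steps '[{"x":-27,"y":-23,"z":0,"ax":0,"ay":0,"az":0,"grip":-1},{"x":-26,"y":-22,"z":0,"ax":0,"ay":0,"az":0,"grip":-1},{"x":0,"y":0,"z":0,"ax":0,"ay":0,"az":0,"grip":-1},{"x":0,"y":0,"z":35,"ax":0,"ay":0,"az":0,"grip":-1},{"x":0,"y":0,"z":25,"ax":0,"ay":0,"az":0,"grip":-1},{"x":0,"y":0,"z":15,"ax":0,"ay":0,"az":0,"grip":-1},{"x":0,"y":0,"z":0,"ax":0,"ay":0,"az":0,"grip":-1},{"x":0,"y":7,"z":0,"ax":0,"ay":0,"az":0,"grip":-1},{"x":0,"y":6,"z":0,"ax":0,"ay":0,"az":0,"grip":-1},{"x":0,"y":6,"z":0,"ax":0,"ay":0,"az":0,"grip":-1},{"x":0,"y":6,"z":0,"ax":0,"ay":0,"az":0,"grip":-1},{"x":0,"y":0,"z":0,"ax":0,"ay":0,"az":0,"grip":-1}]'

```text
time_s: 8.35
eef_pos: [0.4717, 0.4112, 0.1508]
tool_rot: [3.141, -0.001, 1.06]
wrist_force: [-1.5, 1.7, 1.5]
finger_gap: 0.0001
```

```bash
python3 - <<'E'
from kn import *
state(); views("v6"); knob((0,18))
E
```

```text
t 8.35 TCP rot frame mm [ -0.4  47.3 150.8] rot [ 3.141e+00 -1.000e-03  1.060e+00]
F rot [0.7 2.1 1.5]
scene [ 20  20 223] 5.8 180.9 166.3
side [ 19  21 216] 8.6 249.0 126.0
knob mm [-48.8  26.3  90.1] res [11.4 11.4]
```

View pics/v6.png

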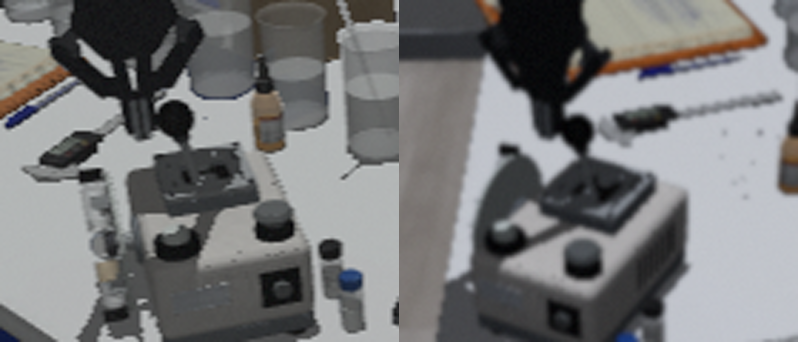

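The knob has moved right with ~2 N (scene crop 165→177 px); it is crossing. Continue.

Call:
move_arm --steps '[{"x":0,"y":6,"z":0,"ax":0,"ay":0,"az":0,"grip":-1},{"x":0,"y":7,"z":0,"ax":0,"ay":0,"az":0,"grip":-1},{"x":0,"y":7,"z":0,"ax":0,"ay":0,"az":0,"grip":-1},{"x":0,"y":7,"z":0,"ax":0,"ay":0,"az":0,"grip":-1},{"x":0,"y":7,"z":0,"ax":0,"ay":0,"az":0,"grip":-1},{"x":0,"y":6,"z":0,"ax":0,"ay":0,"az":0,"grip":-1},{"x":0,"y":0,"z":0,"ax":0,"ay":0,"az":0,"grip":-1}]'

```text
time_s: 9.43
eef_pos: [0.5067, 0.3911, 0.15]
tool_rot: [3.141, 0.0, 1.06]
wrist_force: [-0.0, 0.7, -0.2]
finger_gap: -0.0
```

```bash
python3 - <<'E'
from st import *
state(); views("v7")
E
```

```text
t 9.43 TCP rot frame mm [ -0.8   7.  150. ] rot [3.141 0.    1.06 ]
F rot [ 0.6  0.4 -0.2]
```

View pics/v7.png

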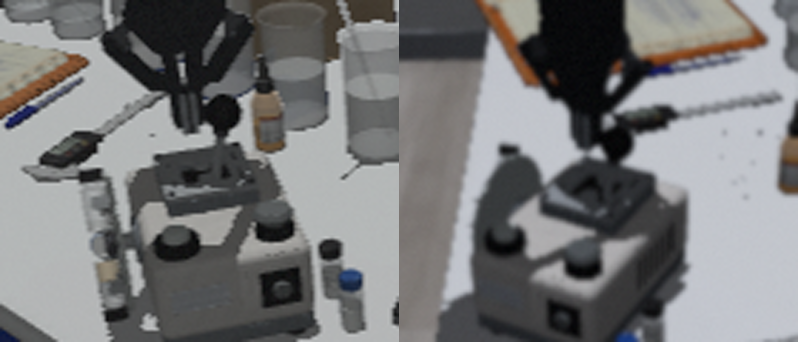

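```bash
python3 - <<'E'
from st import *
for x in(-10,0,10):
  for y in (-22,-29):
    print(x,y,(pix("scene",x,y,50)-[120,125])*2.85,(pix("side",x,y,50)-[200,90])*2.85+[399,0])
E
python3 -c "
from kn import *
knob((0,-25))"
```

```text
-10 -22 [224.13335769 120.66048277] [611.58685208 149.55783558]
-10 -29 [232.31312503 119.40306987] [618.53466808 151.45433706]
0 -22 [221.96743284 115.87417575] [617.11406777 144.31472211]
0 -29 [230.09335463 114.63382791] [624.032489   146.18579736]
10 -22 [219.83183124 111.1548777 ] [622.57245766 139.13689677]
10 -29 [227.90460835 109.93124221] [629.46167479 140.98303043]
scene [ 18  20 187] 5.8 196.5 163.0
side [ 26  26 373] 7.4 264.0 131.0
knob mm [-41.6 -11.5  85.9] res [8.4 8.4]
```

Knob at about (0,-22) — scene crop (221,113), side (618,144). Seven to nine more mm to the right wall.

Call:
move_arm --steps '[{"x":0,"y":4,"z":0,"ax":0,"ay":0,"az":0,"grip":-1},{"x":0,"y":3,"z":0,"ax":0,"ay":0,"az":0,"grip":-1},{"x":0,"y":1,"z":0,"ax":0,"ay":0,"az":0,"grip":-1},{"x":0,"y":0,"z":0,"ax":0,"ay":0,"az":0,"grip":-1}]'

```text
time_s: 10.72
eef_pos: [0.5132, 0.3876, 0.1501]
tool_rot: [-3.141, 0.0, 1.061]
wrist_force: [-0.6, 0.7, -1.0]
finger_gap: 0.0003
```

```bash
python3 - <<'E'
from st import *
state(); views("v8")
E
```

```text
t 10.72 TCP rot frame mm [ -0.7  -0.4 150.1] rot [-3.141  0.     1.061]
F rot [ 0.4  0.9 -1. ]
```

View pics/v8.png

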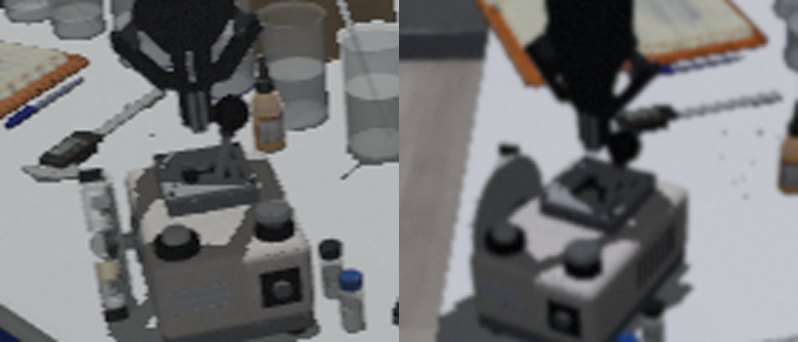

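Knob at (0,-29): right end of the middle channel. Retract, go round in front of the knob.

Call:
move_arm --steps '[{"x":0,"y":-14,"z":0,"ax":0,"ay":0,"az":0,"grip":-1},{"x":0,"y":0,"z":-38,"ax":0,"ay":0,"az":0,"grip":-1},{"x":0,"y":0,"z":-38,"ax":0,"ay":0,"az":0,"grip":-1},{"x":-21,"y":0,"z":0,"ax":0,"ay":0,"az":0,"grip":-1},{"x":-21,"y":21,"z":0,"ax":0,"ay":0,"az":0,"grip":-1},{"x":0,"y":21,"z":0,"ax":0,"ay":0,"az":0,"grip":-1},{"x":0,"y":0,"z":0,"ax":0,"ay":0,"az":0,"grip":-1},{"x":0,"y":0,"z":35,"ax":0,"ay":0,"az":0,"grip":-1},{"x":0,"y":0,"z":30,"ax":0,"ay":0,"az":0,"grip":-1},{"x":0,"y":0,"z":11,"ax":0,"ay":0,"az":0,"grip":-1},{"x":0,"y":0,"z":0,"ax":0,"ay":0,"az":0,"grip":-1}]'

```text
time_s: 12.2
eef_pos: [0.5169, 0.3379, 0.15]
tool_rot: [-3.141, 0.001, 1.061]
wrist_force: [-0.7, -0.4, -0.2]
finger_gap: 0.0
```

```bash
python3 - <<'E'
from st import *
state(); views("v9")
E
```

```text
t 12.2 TCP rot frame mm [-42.3 -27.9 150. ] rot [-3.141e+00  1.000e-03  1.061e+00]
F rot [-0.7  0.4 -0.2]
```

View pics/v9.png

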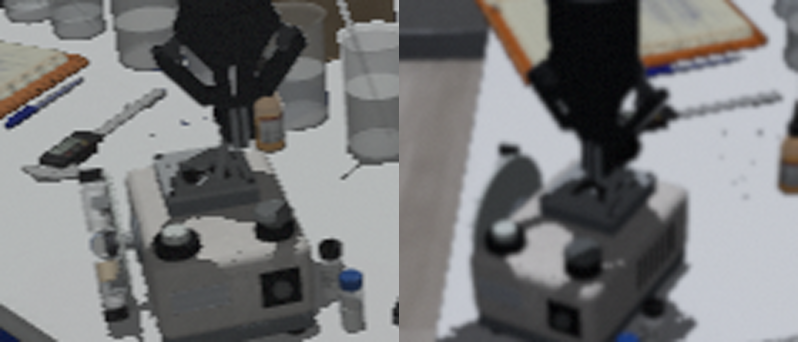

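Fingers stand in front of the knob, clear of the stop key. Push to the back.

Call:
move_arm --steps '[{"x":8,"y":0,"z":2,"ax":0,"ay":0,"az":0,"grip":-1},{"x":6,"y":0,"z":2,"ax":0,"ay":0,"az":0,"grip":-1},{"x":6,"y":0,"z":2,"ax":0,"ay":0,"az":0,"grip":-1},{"x":6,"y":0,"z":0,"ax":0,"ay":0,"az":0,"grip":-1},{"x":6,"y":0,"z":0,"ax":0,"ay":0,"az":0,"grip":-1},{"x":6,"y":0,"z":0,"ax":0,"ay":0,"az":0,"grip":-1},{"x":5,"y":0,"z":0,"ax":0,"ay":0,"az":0,"grip":-1},{"x":3,"y":0,"z":0,"ax":0,"ay":0,"az":0,"grip":-1},{"x":0,"y":0,"z":0,"ax":0,"ay":0,"az":0,"grip":-1}]'

```text
time_s: 13.42
eef_pos: [0.5395, 0.3776, 0.1439]
tool_rot: [-3.141, 0.0, 1.061]
wrist_force: [-1.5, -0.5, -0.3]
finger_gap: 0.0002
```

```bash
python3 - <<'E'
from st import *
state(); views("v10")
for p in((33,-28,44),(25,-28,46)): print((pix("scene",*p)-[120,125])*2.85,(pix("side",*p)-[200,90])*2.85+[399,0])
E
```

```text
t 13.43 TCP rot frame mm [  3.5 -28.2 143.9] rot [-3.141  0.     1.061]
F rot [-1.1  1.  -0.3]
[222.56100348 105.75865022] [640.76583836 134.84956496]
[224.01176238 107.34297356] [636.5416962  136.95200961]
```

View pics/v10.png

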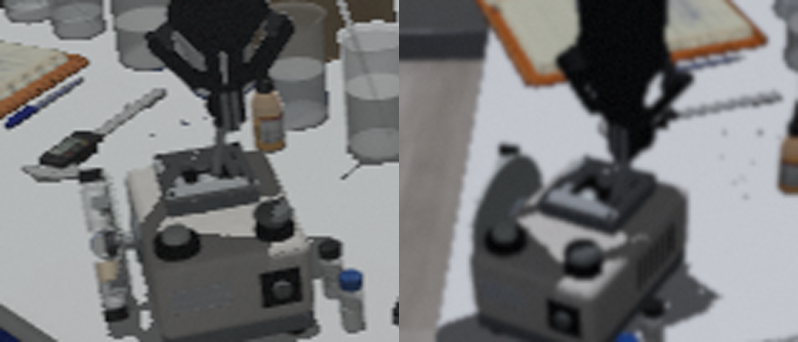

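No end stop felt yet (1 N). Push on in small steps until the force rises.

Call:
move_arm --steps '[{"x":2,"y":0,"z":0,"ax":0,"ay":0,"az":0,"grip":-1},{"x":1,"y":0,"z":0,"ax":0,"ay":0,"az":0,"grip":-1},{"x":0,"y":0,"z":0,"ax":0,"ay":0,"az":0,"grip":-1}]'

```text
time_s: 14.1
eef_pos: [0.541, 0.3802, 0.1441]
tool_rot: [-3.141, 0.0, 1.061]
wrist_force: [-2.1, -1.0, -0.9]
finger_gap: -0.0001
```

```bash
python3 -c "
from st import *
state()"
```

```text
t 14.1 TCP rot frame mm [  6.4 -28.2 144.1] rot [-3.141  0.     1.061]
F rot [-1.9  1.3 -0.9]
```

Call:
move_arm --steps '[{"x":1,"y":0,"z":0,"ax":0,"ay":0,"az":0,"grip":-1},{"x":1,"y":0,"z":0,"ax":0,"ay":0,"az":0,"grip":-1},{"x":0,"y":0,"z":0,"ax":0,"ay":0,"az":0,"grip":-1}]'

```text
time_s: 14.48
eef_pos: [0.5419, 0.3818, 0.144]
tool_rot: [-3.141, 0.001, 1.061]
wrist_force: [-2.9, -2.5, -2.1]
finger_gap: -0.0
```

```bash
python3 -c "
from st import *
state()"
```

```text
t 14.47 TCP rot frame mm [  8.2 -28.3 144. ] rot [-3.141e+00  1.000e-03  1.061e+00]
F rot [-3.6  1.3 -2.1]
```

Call:
move_arm --steps '[{"x":1,"y":0,"z":0,"ax":0,"ay":0,"az":0,"grip":-1},{"x":1,"y":0,"z":0,"ax":0,"ay":0,"az":0,"grip":-1},{"x":0,"y":0,"z":0,"ax":0,"ay":0,"az":0,"grip":-1}]'

```text
time_s: 14.85
eef_pos: [0.5425, 0.3826, 0.1438]
tool_rot: [-3.141, 0.003, 1.06]
wrist_force: [-5.2, -6.6, -1.1]
finger_gap: -0.0
```

```bash
python3 -c "
from st import *
state()"
```

```text
t 14.85 TCP rot frame mm [  9.3 -28.4 143.8] rot [-3.141e+00  3.000e-03  1.060e+00]
F rot [-8.3  1.3 -1.1]
```

End stop felt (8 N, tip no longer advancing). Back off and move over the start key, high.

Call:
move_arm --steps '[{"x":-15,"y":0,"z":0,"ax":0,"ay":0,"az":0,"grip":-1},{"x":-10,"y":0,"z":-35,"ax":0,"ay":0,"az":0,"grip":-1},{"x":0,"y":0,"z":-45,"ax":0,"ay":0,"az":0,"grip":-1},{"x":-30,"y":-28,"z":-30,"ax":0,"ay":0,"az":0,"grip":-1},{"x":-30,"y":-25,"z":-20,"ax":0,"ay":0,"az":0,"grip":-1},{"x":-19,"y":-15,"z":0,"ax":0,"ay":0,"az":0,"grip":-1},{"x":0,"y":0,"z":0,"ax":0,"ay":0,"az":0,"grip":-1},{"x":0,"y":0,"z":0,"ax":0,"ay":0,"az":0,"grip":-1}]'

```text
time_s: 15.85
eef_pos: [0.4335, 0.3264, 0.2746]
tool_rot: [3.141, -0.001, 1.061]
wrist_force: [0.4, 0.2, 0.2]
finger_gap: 0.0
```

```bash
python3 - <<'E'
from kn import *
state(); views("v11"); cv2.imwrite("pics/w11.png",ctrl.camera("wrist")["frame"]); knob((33,-28))
print(pix("wrist",33,-28,44),pix("wrist",-96,40,1))
E
```

```text
t 15.85 TCP rot frame mm [-93.   39.2 274.6] rot [ 3.141e+00 -1.000e-03  1.061e+00]
F rot [ 0.4 -0.2  0.2]
scene [ 12  14 124] 5.6 197.9 160.9
side [ 21  17 157] 5.0 284.5 136.0
knob mm [ 32.  -27.6  48.1] res [0.2 0.2]
[388.30702796   7.55851762] [282.05127171 188.14442174]
```

View pics/w11.png

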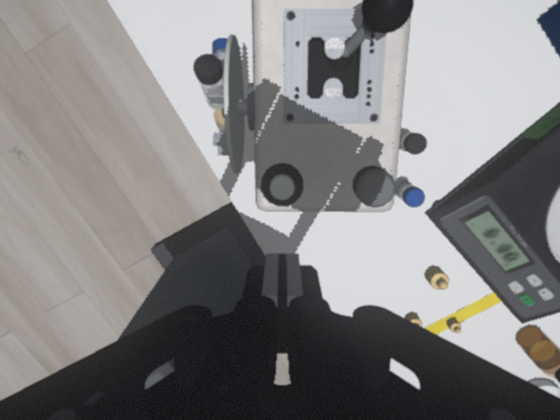

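View pics/v11.png

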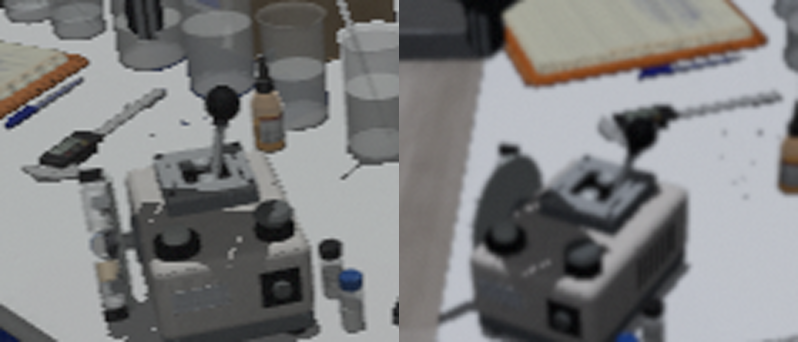

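Lever stands in the far right slot, knob measured (32,-28), stem next to the three dots; start key at (283,184) in the wrist picture. Measure the key from here.

```bash
python3 - <<'E'
from st import *
c=ctrl.camera("wrist"); crop(c,250,0,420,220,3.5,"w12")
g=cv2.GaussianBlur(cv2.cvtColor(c["frame"][155:215,250:315],cv2.COLOR_BGR2GRAY),(3,3),0)
m=(g<60).astype(np.uint8); cs,_=cv2.findContours(m,cv2.RETR_CCOMP,cv2.CHAIN_APPROX_NONE)
for k in sorted(cs,key=len)[-3:]:
    (x,y),r=cv2.minEnclosingCircle(k); x+=250;y+=155
    for z in (.098,.111):
        p=plane(c,x,y,z)-C; print(round(x,1),round(y,1),round(r,1),z,np.round([p@ex*1e3,p@ey*1e3],1))
s=ctrl.observe(); 
E
```

```text
282.0 186.4 14.6 0.098 [-97.7  40.1]
282.0 186.4 14.6 0.111 [-94.6  40.1]
282.3 183.4 20.6 0.098 [-94.9  39.8]
282.3 183.4 20.6 0.111 [-91.9  39.8]
```

View pics/w12.png

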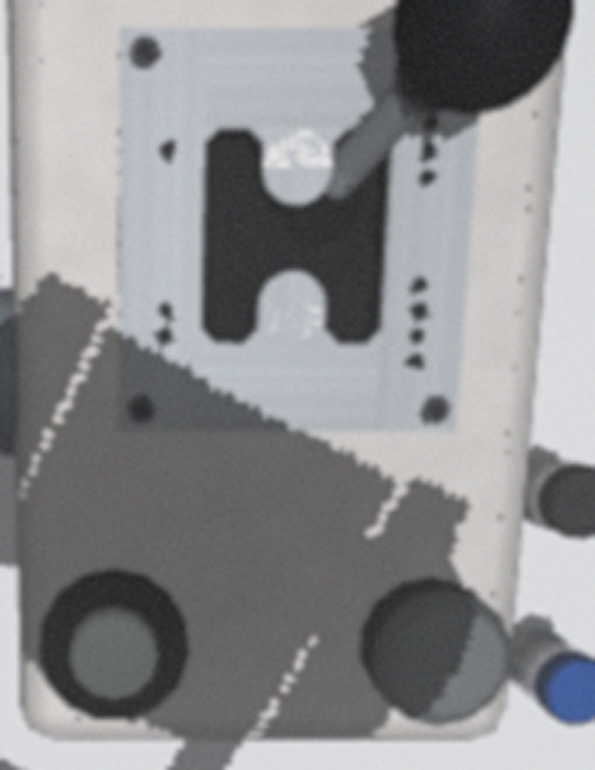

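Key top at (-95,+40), agreeing with the given (-96,+40). Shift 2 mm and descend to just above it.

Call:
move_arm --steps '[{"x":-2,"y":-1,"z":40,"ax":0,"ay":0,"az":0,"grip":-1},{"x":0,"y":0,"z":40,"ax":0,"ay":0,"az":0,"grip":-1},{"x":0,"y":0,"z":40,"ax":0,"ay":0,"az":0,"grip":-1},{"x":0,"y":0,"z":25,"ax":0,"ay":0,"az":0,"grip":-1},{"x":0,"y":0,"z":12,"ax":0,"ay":0,"az":0,"grip":-1},{"x":0,"y":0,"z":0,"ax":0,"ay":0,"az":0,"grip":-1},{"x":0,"y":0,"z":0,"ax":0,"ay":0,"az":0,"grip":-1}]'

```text
time_s: 17.12
eef_pos: [0.4317, 0.3252, 0.1188]
tool_rot: [3.14, -0.002, 1.061]
wrist_force: [0.6, -0.1, -0.3]
finger_gap: -0.0001
```

```bash
python3 - <<'E'
from st import *
state(); views("v13")
E
```

```text
t 17.12 TCP rot frame mm [-95.   40.2 118.8] rot [ 3.140e+00 -2.000e-03  1.061e+00]
F rot [ 0.2 -0.6 -0.3]
```

View pics/v13.png

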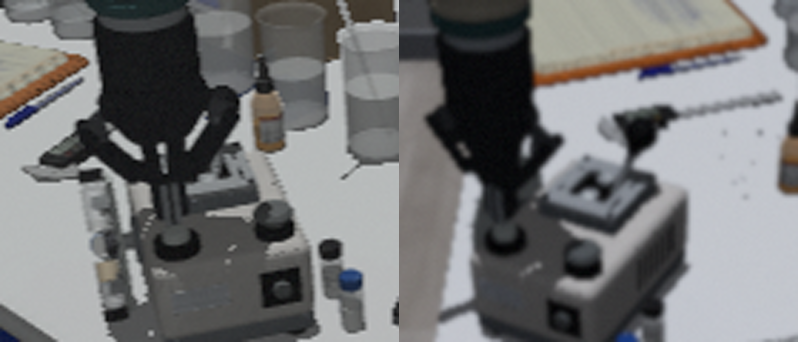

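Call:
move_arm --steps '[{"x":0,"y":0,"z":6,"ax":0,"ay":0,"az":0,"grip":-1},{"x":0,"y":0,"z":3,"ax":0,"ay":0,"az":0,"grip":-1},{"x":0,"y":0,"z":2,"ax":0,"ay":0,"az":0,"grip":-1},{"x":0,"y":0,"z":0,"ax":0,"ay":0,"az":0,"grip":-1},{"x":0,"y":0,"z":0,"ax":0,"ay":0,"az":0,"grip":-1}]'

```text
time_s: 17.85
eef_pos: [0.4312, 0.3249, 0.1067]
tool_rot: [3.141, -0.001, 1.061]
wrist_force: [0.9, -0.2, 4.7]
finger_gap: 0.0003
```

```bash
python3 -c "
from st import *
state();views('v14')"
```

```text
t 17.85 TCP rot frame mm [-95.4  40.5 106.7] rot [ 3.141e+00 -1.000e-03  1.061e+00]
F rot [ 0.3 -0.9  4.7]
```

View pics/v14.png

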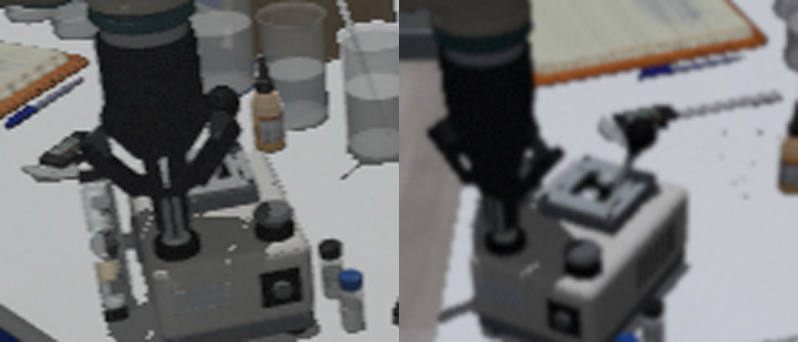

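Fingers are on the key with 4.7 N at z=106.7. Press on until the hard stop is felt.

Call:
move_arm --steps '[{"x":0,"y":0,"z":2,"ax":0,"ay":0,"az":0,"grip":-1},{"x":0,"y":0,"z":0,"ax":0,"ay":0,"az":0,"grip":-1},{"x":0,"y":0,"z":0,"ax":0,"ay":0,"az":0,"grip":-1}]'

```text
time_s: 18.32
eef_pos: [0.4313, 0.325, 0.1059]
tool_rot: [3.141, -0.001, 1.061]
wrist_force: [-3.1, -2.3, 12.0]
finger_gap: -0.0
```

```bash
python3 -c "
from st import *
state()"
```

```text
t 18.32 TCP rot frame mm [-95.3  40.4 105.9] rot [ 3.141e+00 -1.000e-03  1.061e+00]
F rot [-3.5  1.6 12. ]
```

Hard stop at z=105.9, i.e. 5 mm down, 12 N. Release and rise.

Call:
move_arm --steps '[{"x":0,"y":0,"z":-6,"ax":0,"ay":0,"az":0,"grip":-1},{"x":0,"y":0,"z":-30,"ax":0,"ay":0,"az":0,"grip":-1},{"x":0,"y":0,"z":-50,"ax":0,"ay":0,"az":0,"grip":-1},{"x":0,"y":0,"z":-50,"ax":0,"ay":0,"az":0,"grip":-1},{"x":0,"y":0,"z":-30,"ax":0,"ay":0,"az":0,"grip":-1},{"x":0,"y":0,"z":0,"ax":0,"ay":0,"az":0,"grip":-1},{"x":0,"y":0,"z":0,"ax":0,"ay":0,"az":0,"grip":-1}]'

```text
time_s: 19.2
eef_pos: [0.4306, 0.3245, 0.2682]
tool_rot: [-3.14, 0.003, 1.061]
wrist_force: [0.2, -0.6, -1.2]
finger_gap: -0.0001
```

```bash
python3 - <<'E'
from kn import *
state(); knob((33,-28)); cv2.imwrite("pics/w15.png",ctrl.camera("wrist")["frame"]); views("v15")
E
```

```text
t 19.2 TCP rot frame mm [-96.1  40.8 268.2] rot [-3.140e+00  3.000e-03  1.061e+00]
F rot [-0.4 -0.4 -1.2]
scene [ 12  14 125] 5.6 197.9 160.9
side [ 21  17 158] 5.4 284.5 136.0
knob mm [ 32.  -27.6  48.1] res [0.2 0.2]
```

View pics/w15.png

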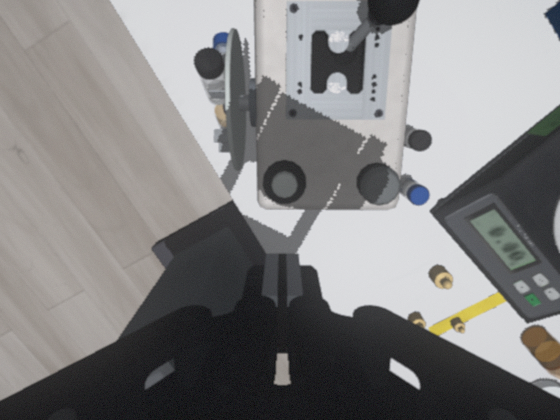

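View pics/v15.png

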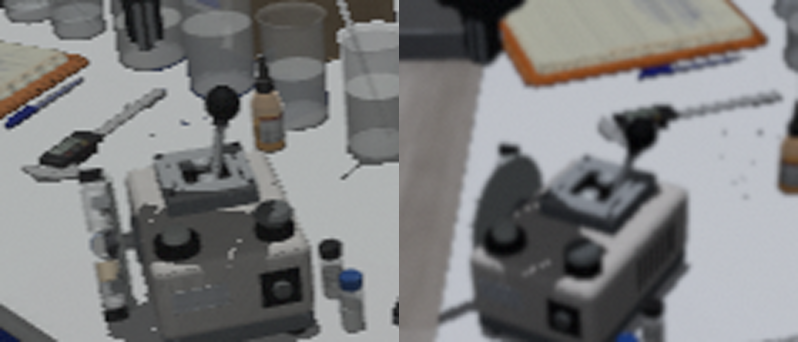

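The lever is unmoved in the far right slot, both keys are up, the vials and weights are standing, and the robot is clear. Handing in.

```bash
python3 -c "
from station import ctrl
print(ctrl.finish_job())"
```

```text
the job is handed in; nothing more can be done
None
```

The rotator is in third speed and started: the lever is fully home in the far right slot, and the start key was pressed after that. I handed the job in at about 19 s of the 51 s allowed; handing in reports no verdict.

**Lever:** I pushed it with the shut fingertips from the far end of the left leg to the middle, across, then back into the far right slot until it hit the end stop (about 8 N). In the final check the knob was at (+32, −28, +48) mm, against a nominal (+33, −28, +44). The 4 mm difference in height is the same bias the two cameras showed earlier with the lever in the middle channel.

**Start key:** I pressed it to its hard stop, 5 mm down at about 12 N, then let go. The final pictures show both keys up.

**Surroundings:** The vials and weights stood where they were, and the robot touched nothing. I didn't look again at the petri dish or dropper bottle, but the arm never worked low near them.

**Small disagreements:**
- The first move call was refused for missing keys, so nothing moved.
- The key positions I first measured were off the given layout: the start key by 2 to 3 mm, the stop key by about 7 mm. I re-measured the start key at (−95, +40) mm before pressing it.
- With the fingers touching the knob, the automatic knob measurement failed twice, so I judged those two positions from the camera pictures.

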